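Seat a mounted lens in its cell and swing the retaining clip over it

ROBOT

A 6-joint arm with a two-finger parallel gripper is mounted at the origin on a cart in front of the work surface, level with it; the furniture and walls round the work are solid. World frame = base frame: x ahead of the robot, y to its left, z up, the work surface at z = 0. Lengths are in m, angles in rad, forces in N, time in s.
With the tool pointing down it reaches from about 0.375 to 0.9 m from the base axis. Payload 3.1 kg.
Tool frame: the origin (TCP) lies midway between the tips of the shut fingers; the grasp point (between the pads) lies robot.grip_depth behind it (robot.grip_depth is the distance from the TCP to the grasp point, in m); z points along the fingers, y is the line along which they close (so a half turn about z gives the same grasp; the last joint's range is limited). The gripper opens to 87 mm and grips with 3 to 60 N. Pads are 19 mm wide; open, the fingers measure 117 mm over their backs; the gripper's body (75 mm by 190 mm) begins 51 mm behind the grasp point.
Start: joints at [0.951, 0.527, 1.433, -0, 1.181, -0.178], TCP at [0.267, 0.565, 0.223] pointing down, gripper open.
Joint ranges: [-3.08, 3.08], [-0.75, 2.2], [0.22, 2.44], [-1.43, 4.57], [0, 2.65], [-2.85, 2.85]. Speed limits (rad/s): [2.79, 2.79, 3.14, 3.14, 3.14, 3.14].

INTERFACE

Orientations are given as a unit quaternion [x, y, z, w].
In Python, from rig import robot gives the robot as it stands.
- The arm moves only by the tool nudge_tcp, called after "Emit:" as a command line: name --argument value ..., lists and objects as JSON in quotes. Schema: {"type":"object","properties":{"ticks":{"type":"array","items":{"type":"array","items":{"type":"array","items":{"type":"number"},"minItems":4,"maxItems":4},"minItems":1,"maxItems":20},"minItems":1,"maxItems":1},"jaw":{"type":"number"},"squeeze":{"type":"number"},"only":{"type":"string"},"quiet":{"type":"boolean"},"lines":{"type":"string"}},"required":["ticks"],"additionalProperties":false}. ticks is a list that holds a single list of rows (three levels of brackets), with 1 to 20 rows, each of 4 numbers: dx, dy, dz in m, then a turn about the tool's z in rad; each row shifts and turns the commanded pose from where the row before left it, along the tool's axes as they then stand; what a row does not reach is not made up. A row lasts 1/12 s, in which the tool goes at most 0.0417 m and 0.125 rad, less where a joint would pass 70% of its speed; a pose out of reach is approached as far as the arm can. jaw is the finger opening in m, set as the call begins (left out keeps the last). The fingers move at their own pace and stop on an object; squeeze is the grip in N (left out, the last holds). Time passes only in rows, so rows that do not move let the fingers close. The tool returns the time, the measured TCP pose, the force, the opening and the grip force at its end. only (a regular expression) keeps the lines of the reply that match it, lines (a string "A,B") keeps lines A to B, and quiet returns only ok. Input that does not fit is refused with a message, and nothing moves.
- robot.get_obs(): the state, without advancing time (a new reading comes with each control period).
- robot.camera(name): name is "scene" or "top" or "wrist"; returns a dict with "img" (400x640x3 uint8, red, green, blue), "fx", "fy", "cx", "cy" (pixels), "xyz" and "attitude" of the camera in the world. Camera axes: x right, y down, z forward; pixel columns grow to the right and rows downward; lengths in m; the calibration is good to about 2 mm. The wrist camera is an equidistant fisheye: a pixel r from the principal point sees the ray r / f radians off the axis. A picture is of the moment at which its call begins. There is no depth.
- robot.hand_in(): hands the job in; it is judged then, once.
The state is a dict: "time": time; "q": joint angles; "joint_velocities": joint speeds; "joint_torque": joint torques, N m; "position": TCP position; "tool_rot": TCP orientation; "ft_force": force on the tool from outside, world axes, zero at the start; "moment": the same for the moment, N m; "grip_width": finger opening in m; "grip_force": force on a finger pad.
Only numpy, scipy, OpenCV 4.12 (cv2) and the standard library are available. Lean on these libraries where they do the work, as an engineer would, in place of code of your own. Each camera call takes 0.05 s, during which the arm holds its last target. There are 200 camera calls.

TASK

Push the loose black-ringed lens across the aluminium plate with the fingertips until it drops flat into the round recess, then push the clip's knob round until the clip lies over the lens at its stop. Only push: never pick the lens up. Leave the stopper, the vial and the petri dish beside the plate where they stand.

Things in the scene. Friction and masses are not known exactly. Their poses are not given: they have to be found in the camera images.
- fixture: Fixed aluminium plate, 160 (x) x 120 (y) x 14 mm, origin at the centre of its underside on the desk, z up. Its top is the deck. The lens starts on the deck toward the -x end; the recess is toward +x. A half-round rim 4 mm wide and 4 mm above the deck continues the recess wall upward round its +x side (+-75 degrees); the -x side is open, so the lens goes in along about +x and stops at the rim.
- recess (a point): Centre of the floor of the round recess (dark floor) in the plate: 52 mm diameter, 6 mm deep, at x = +35, y = 0, z = 8 mm in the plate's frame. Axes as the plate's.
- lens: Loose lens in a black ring: a flat disc 48 mm in diameter, 10 mm thick, about 50 g, origin at the centre of its underside, z up. On the deck its top is 10 mm above the deck; seated in the recess its top is 4 mm above the deck.
- clip (a joint): Angle of the steel retaining clip about its upright pivot. 0 = at its stop, arm along the plate's -y over the lens; +1.57 = arm along plate's +x. Grows counterclockwise from above, range 0 to 2.2, starts 1.2 to 1.9; friction (about 1 N at the knob) holds it. Arm 11 mm wide, 3 thick, 49 long from the pivot; its underside, 6 mm above the deck, clears a seated lens but not an unseated one.
- clip_pivot (a point): Point on the clip's upright pivot axis, 46 mm to the plate's +y side of the recess centre, 20 mm above the desk (underside of the clip arm).
- clip_knob (a point): Centre of the top of the clip's upright black knob: 12 mm in diameter, 22 mm high, on the arm 30 mm from the pivot axis; its top is 45 mm and its foot 23 mm above the desk. It moves with the clip.
- stopper_1: Bystander: red tapered stopper, 27 mm wide, 24 mm high, standing on the desk on the plate's -y side; origin at the centre of its underside.
- vial_2: Bystander: small clear vial with a white cap, 22 mm in diameter, 48 mm high, standing on the desk on the plate's -y side; origin at the centre of its underside.
- petri_0: Bystander: clear lidded petri dish, 59 mm in diameter, 16 mm high, on the desk on the plate's +y side; origin at the centre of its underside.

How it is judged:
On the way, in this order (a step that is already met when the one before it is completed fails the run):
1. the lens has dropped flat into the recess while the clip is still clear of it (horizontal distance between lens and recess below 0.004 m and z of lens in the frame of recess below 0.002 m and angle between lens's own z axis and vertical below 0.07 rad and value of joint clip above 0.7 rad), for 0.2 s.
2. the clip lies over the seated lens at its stop (value of joint clip below 0.15 rad and z of lens in the frame of recess below 0.002 m), for 0.2 s.
At the end, for the whole second after the job is handed in: The lens lies flat in the recess (within 4 mm of its centre, less than 2 mm above its floor, tilted less than 0.07 rad) at rest, and the clip is within 0.15 rad of its stop over the lens (all of step 2 and horizontal distance between lens and recess below 0.004 m and angle between lens's own z axis and vertical below 0.07 rad and linear speed of lens below 0.02 m/s); the robot touches nothing.
It fails at once if the lens is lifted more than 8 mm off the deck (z of lens in the frame of fixture above 0.022 m).
It fails at once if the lens is turned up on edge (angle between lens's own z axis and vertical above 0.7 rad).
It fails at once if the stopper, the vial or the petri dish is moved by more than 15 mm (distance of any of stopper_1, vial_2, petri_0 from where it was at the start of the episode above 0.015 m).
It fails at once if the vial is knocked over (angle between vial_2's own z axis and vertical above 0.5 rad).
It also fails if it takes over 48 s, if anything falls off the work surface, if the arm or the gripper's body presses on something with over 40 N, if the wrist force passes 120 N, or if a joint passes its speed limit or range.

## Working session

There is one attempt and no reset: what is moved stays moved. The work goes in short steps, Python scripts to look and compute and a tool call to move; the robot and the scene stay as the last step left them, time stands still between calls to the robot, and variables do not carry over. Pictures are saved under pics/ and viewed, at most 10 in all, crops included, and the job is handed in when it is done.

```bash
ls; mkdir -p pics
```

Run:
```python
from rig import robot
import cv2
for n in ("scene","top"):
    c=robot.camera(n); cv2.imwrite(f"pics/{n}0.png",c["img"][:,:,::-1]); print(n,[c[k] for k in ("fx","fy","cx","cy","xyz","attitude")])
o=robot.get_obs();print(o,robot.grip_depth)
```

```text
pics
rig.py
scene [415.0931863782499, 415.0931863782499, 312.23739756284147, 192.5769443984361, array([ 0.24814615, -0.47395818,  0.56751596]), array([ 0.86135598, -0.2368495 ,  0.1263217 , -0.43128995])]
top [420.6606495310353, 420.6606495310353, 314.90159902180284, 201.54860825934804, array([0.52940068, 0.10397546, 0.91606674]), array([ 0.71382048, -0.69862557,  0.04547308, -0.01774367])]
{'time': 0.1, 'q': array([ 9.50499227e-01,  5.28348087e-01,  1.43377105e+00,  1.02818340e-06,
        1.18141933e+00, -1.78501462e-01]), 'joint_velocities': array([-0.00105078, -0.00178365, -0.00122688, -0.00040453,  0.001123  ,
       -0.00033527]), 'joint_torque': array([ 2.02205024e-04, -4.40984488e+01, -1.77151537e+01,  6.34774799e-02,
        5.34317060e-02, -4.43095553e-05]), 'position': array([0.2668099 , 0.56445565, 0.22168592]), 'tool_rot': array([ 2.19105801e-01,  9.75700621e-01, -8.96149869e-04, -3.78767719e-04]), 'ft_force': array([ 1.35091069,  0.22183355, -0.34200006]), 'moment': array([-0.00929055, -0.02132829, -0.02136832]), 'grip_force': 0.0, 'grip_width': 0.08689388151306443} 0.0187
```

View pics/top0.png

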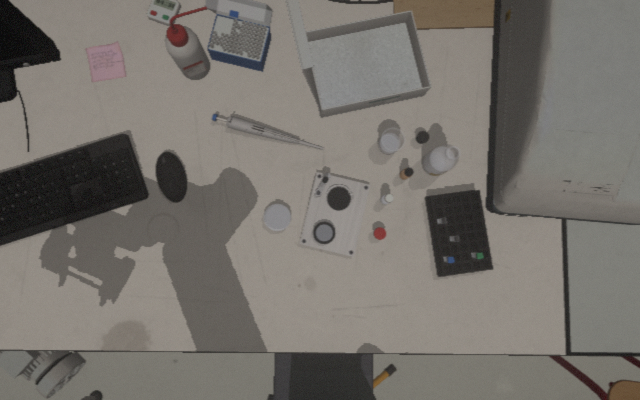

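View pics/scene0.png

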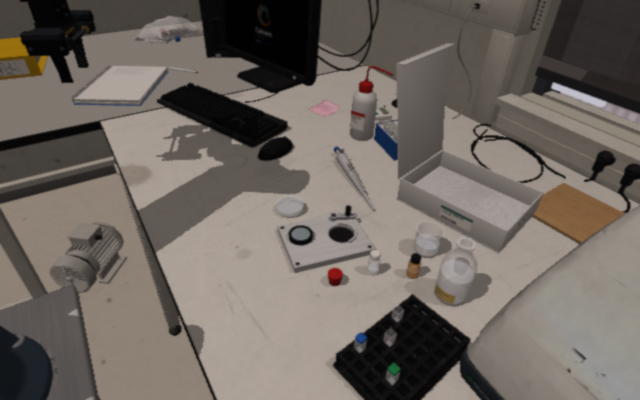

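The top view shows the plate centred near (335,213), with the lens at (324,233), the recess at (339,197) and the clip near (322,185). The petri dish is at (277,216), the stopper at (380,233) and the vial at (388,199). The scene view shows the plate near (325,240), the lens at (301,235), the recess at (342,233) and the knob at (348,211). Next I'll enlarge both.

Run:
```python
import cv2,numpy as np
a=cv2.imread("pics/top0.png")[155:265,255:405]; b=cv2.imread("pics/scene0.png")[185:295,265:395]
A=cv2.resize(a,None,fx=5.3,fy=5.3,interpolation=3)[:580,:795];cv2.imwrite("pics/ta.png",A)
B=cv2.resize(b,None,fx=5,fy=5,interpolation=3);cv2.imwrite("pics/sa.png",B)
```

```text
(no output)
```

View pics/ta.png

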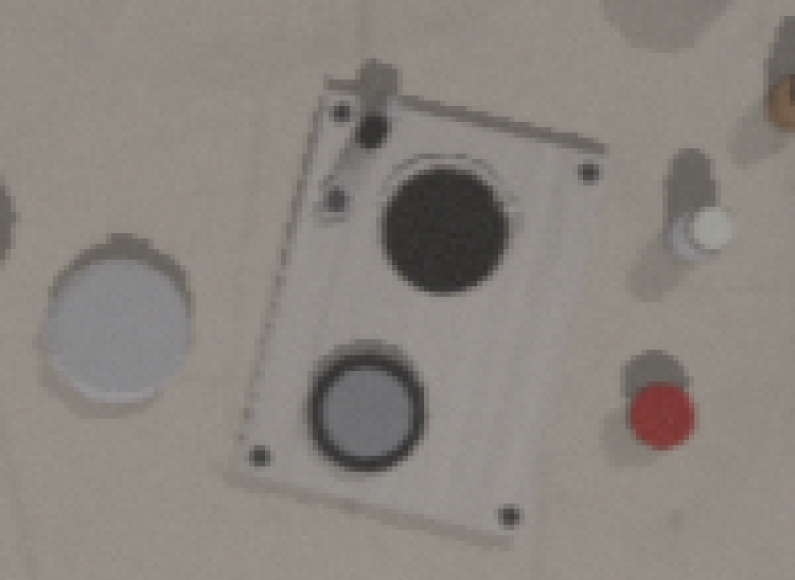

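View pics/sa.png

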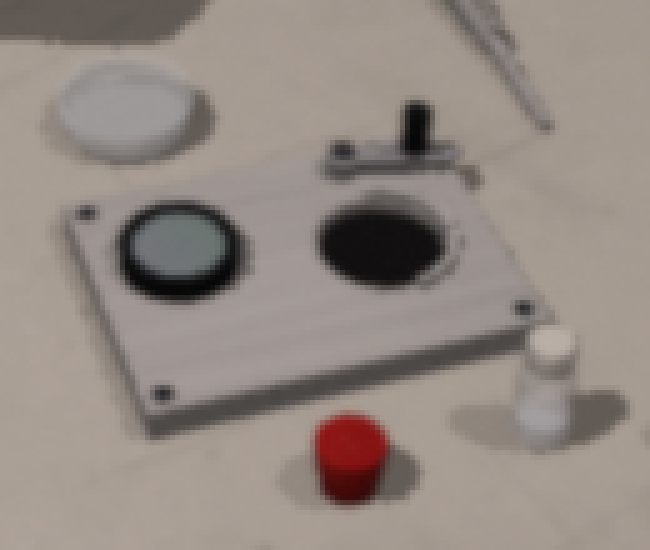

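The crops are sharp enough to measure from. In the top crop the lens is at (367,412), the recess at (446,230), the knob at (372,131), the pivot at (336,200) and the screws at (341,111), (589,173), (260,456) and (510,516). In the scene crop the lens top is at (180,247), the recess at (382,240) and the knob top at (418,104).

Create h.py:
```python
import numpy as np,cv2
from scipy.spatial.transform import Rotation as R
def ray(c,p,fish=False):
    u=np.array([(p[0]-c["cx"])/c["fx"],(p[1]-c["cy"])/c["fy"]])
    if fish:
        r=np.linalg.norm(u); d=np.r_[u/r*np.sin(r),np.cos(r)]
    else: d=np.r_[u,1]
    return R.from_quat(c["attitude"]).apply(d/np.linalg.norm(d))
def onz(c,p,z,fish=False):
    d=ray(c,p,fish); return c["xyz"]+d*(z-c["xyz"][2])/d[2]
def tri(c1,p1,c2,p2,f1=False,f2=False):
    a,b=ray(c1,p1,f1),ray(c2,p2,f2)
    s=np.linalg.lstsq(np.c_[a,-b],c2["xyz"]-c1["xyz"],rcond=None)[0]
    A=c1["xyz"]+a*s[0];B=c2["xyz"]+b*s[1]; return (A+B)/2,np.linalg.norm(A-B)
def blobs(img,box,thr,k=5,amin=100):
    x0,y0,x1,y1=box
    g=cv2.cvtColor(img,cv2.COLOR_RGB2GRAY)[y0:y1,x0:x1]
    g=cv2.resize(g,None,fx=k,fy=k,interpolation=cv2.INTER_CUBIC)
    cs,_=cv2.findContours((g<thr).astype(np.uint8),cv2.RETR_EXTERNAL,cv2.CHAIN_APPROX_NONE)
    out=[]
    for c in cs:
        if cv2.contourArea(c)>amin and len(c)>5:
            e=cv2.fitEllipse(cv2.convexHull(c)); out.append((np.round((np.array(e[0])+.5)/k-.5+[x0,y0],2),np.round(np.array(e[1])/k,1),np.round(np.array(cv2.boundingRect(c))/k+[x0,y0,0,0],1)))
    return out
```

Run:
```python
from h import *; from rig import robot
t=robot.camera("top");s=robot.camera("scene")
for n,c,b in(("top",t,(290,160,375,260)),("scene",s,(272,190,380,280))):
    print(n)
    for x in blobs(c["img"],b,75): print(*x)
k=lambda p:np.array(p)/5.3+[254.6,154.6]; j=lambda p:np.array(p)/5+[264.6,184.6]
sc=[onz(t,k(p),.014) for p in((341,111),(589,173),(260,456),(510,516))]
print("screws",np.round(sc,4),"centre",np.mean(sc,0))
dx=sc[0]-sc[2]+sc[1]-sc[3]; dy=sc[0]-sc[1]+sc[2]-sc[3]
print("yaw",np.arctan2(dx[1],dx[0]),np.arctan2(-dy[0],dy[1]))
for n,p,q in(("lens",(367,412),(180,245)),("knob",(372,129),(418,104)),("recess",(446,230),(382,240)),("pivot",(336,198),(342,148)),
  ("scr0",(260,456),(86,212)),("scr1",(510,516),(163,393)),("scr2",(589,173),(523,308)),("cap",(711,228),(553,337)),("stop",(661,415),(351,440))):
    print(n,*tri(t,k(p),s,j(q)))
print("lens z.024",onz(t,k((367,412)),.024),"knob",onz(t,k((372,129)),.045),"recess deck",onz(t,k((446,230)),.011),"petri",onz(t,k((118,328)),.016))
```

```text
top
[323.71 232.23] [21.4 22. ] [313.6 221.8  21.2  22. ]
[338.45 198.07] [22.8 22.9] [327.6 187.   23.   23. ]
[324.71 179.15] [5.1 6.6] [322.4 176.4   5.6   6.4]
scene
[334.93 275.57] [14.3 15.3] [328.4 268.6  14.4  11.4]
[297.16 263.31] [2.2 2.8] [296.2 262.6   3.    2.4]
[329.18 261.77] [ 2.7 95.1] [295.6 251.8  73.6  19.8]
[340.8  233.78] [15.9 25. ] [328.8 226.4  25.   16.2]
[300.55 235.04] [19.9 25.5] [288.6 225.6  25.   19.8]
[333.16 214.81] [2.8 3.7] [331.8 213.8   3.8   3. ]
[340.92 212.64] [16.  23.3] [332.4 205.6  19.2  14.6]
screws [[ 0.6675  0.0617  0.014 ]
 [ 0.6445 -0.0405  0.014 ]
 [ 0.5264  0.0917  0.014 ]
 [ 0.5043 -0.0097  0.014 ]] centre [0.58565935 0.02581082 0.014     ]
yaw -0.2129230635846571 -0.2182352507995878
lens [0.54536267 0.04903034 0.02125067] 0.0012124674907408577
knob [0.65673646 0.05024395 0.0460012 ] 0.0022728994725047407
recess [0.6199214  0.01776125 0.0142831 ] 0.0007513204631217813
pivot [0.63069736 0.06341716 0.02444311] 0.0005050322327984796
scr0 [0.52663682 0.091598   0.01430436] 0.0005331569747158331
scr1 [ 0.50462049 -0.0098999   0.01373498] 0.0008174053484290692
scr2 [ 0.64497475 -0.04083787  0.01368238] 0.0010619839040115783
cap [ 0.62038184 -0.08426728  0.04761378] 0.0020015896769864216
stop [ 0.54648733 -0.06954807  0.02183226] 0.001065848962174974
lens z.024 [0.54477715 0.0494787  0.024     ] knob [0.655894   0.05077193 0.045     ] recess deck [0.61992298 0.01764012 0.011     ] petri [0.57662032 0.15005819 0.016     ]
```

Create go.py:
```python
import sys; from h import *; from rig import robot
# usage: go.py x y z yaw_of_tool_x -> delta in tool axes (after no turn), and turn
o=robot.get_obs(); r=R.from_quat(o["tool_rot"]); g=np.array(list(map(float,sys.argv[1:4])))
x=r.apply([1,0,0]); yaw=np.arctan2(x[1],x[0])
print("t",o["time"],"pos",o["position"].round(4),"yaw",yaw.round(3),"d",r.inv().apply(g-o["position"]).round(4),"turn",-(float(sys.argv[4])-yaw) if len(sys.argv)>4 else 0,"F",o["ft_force"].round(1))
```

```bash
python3 go.py .508 .064 .10 2.75
```

```text
t 0.2 pos [0.2669 0.5646 0.2219] yaw 2.7 d [-0.432  -0.3493  0.1223] turn -0.05022510040909989 F [-0.1  0.   0.1]
```

Emit:
nudge_tcp --ticks '[[[-0.027,-0.0218,0.0076,-0.05],[-0.027,-0.0218,0.0076,0],[-0.027,-0.0218,0.0076,0],[-0.027,-0.0218,0.0076,0],[-0.027,-0.0218,0.0076,0],[-0.027,-0.0218,0.0076,0],[-0.027,-0.0218,0.0076,0],[-0.027,-0.0218,0.0076,0],[-0.027,-0.0218,0.0076,0],[-0.027,-0.0218,0.0076,0],[-0.027,-0.0218,0.0076,0],[-0.027,-0.0218,0.0076,0],[-0.027,-0.0218,0.0076,0],[-0.027,-0.0218,0.0076,0],[-0.027,-0.0218,0.0076,0],[0,0,0,0],[0,0,0,0]]]' --jaw 0.024

```text
time: 1.62
position: [0.5159, 0.1055, 0.108]
tool_rot: [0.197, 0.98, 0.0, -0.0]
ft_force: [-0.0, 0.3, 0.7]
grip_width: 0.0243
grip_force: 0.0
```

```bash
python3 go.py .508 .064 .04 2.75
```

```text
t 1.6167 pos [0.5159 0.1055 0.108 ] yaw 2.746 d [-0.0087 -0.0414  0.068 ] turn -0.004267030872448174 F [-0.   0.3  0.7]
```

Emit:
nudge_tcp --ticks '[[[-0.003,-0.0207,0.01,0],[-0.003,-0.0207,0.01,0],[0,0,0.02,0],[0,0,0.02,0],[0,0,0.02,0],[0,0,0.006,0],[0,0,0,0],[0,0,0,0]]]'

```text
time: 2.28
position: [0.5045, 0.0676, 0.0228]
tool_rot: [0.194, 0.981, 0.0, -0.0]
ft_force: [0.4, 0.9, 0.1]
grip_width: 0.0243
grip_force: 0.0
```

Run:
```python
from h import *; from rig import robot
w=robot.camera("wrist"); cv2.imwrite("pics/w1.png",w["img"][:,:,::-1]); print({k:w[k] for k in w if k!="img"})
```

```bash
python3 go.py .510 .0635 .018 2.75
```

```text
{'fx': 309.70691628693146, 'fy': 309.70691628693146, 'cx': 315.5275641194902, 'cy': 196.79306988156347, 'xyz': array([0.43985929, 0.09403691, 0.18458345]), 'attitude': array([0.82350915, 0.55235949, 0.07134389, 0.10789684])}
t 2.3333 pos [0.5051 0.0674 0.0233] yaw 2.751 d [-0.006  -0.0018  0.0053] turn 0.0008591175819456787 F [ 0.5 -0.5  0.6]
```

View pics/w1.png

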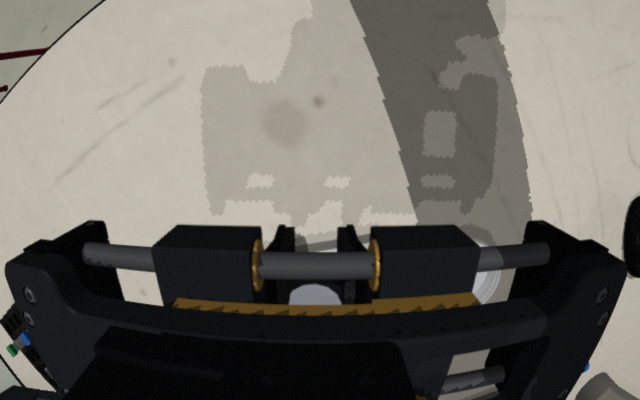

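The wrist view looks from behind the gripper. The lens is visible between the two fingers near (315,295), centred in the gap at about (316,295). I'll correct the 2 mm lateral offset, go down and push.

Emit:
nudge_tcp --ticks '[[[0,-0.0018,0.005,0],[-0.006,0,0,0],[-0.006,0,0,0],[-0.006,0,0,0],[-0.006,0,0,0],[-0.006,0,0,0],[-0.006,0,0,0],[-0.006,0,0,0],[-0.006,0,0,0],[-0.006,0,0,0],[-0.006,0,0,0],[-0.006,0,0,0],[-0.006,0,0,0],[-0.006,0,0,0],[-0.004,0,0,0],[0,0,0,0],[0,0,0,0]]]'

```text
time: 3.75
position: [0.5802, 0.0337, 0.0175]
tool_rot: [0.195, 0.981, -0.0, 0.0]
ft_force: [0.3, -0.6, -0.4]
grip_width: 0.0241
grip_force: 0.0
```

Run:
```python
from h import *; from rig import robot
s=robot.camera("scene"); cv2.imwrite("pics/s2.png",cv2.resize(s["img"][175:295,255:405,::-1],None,fx=5,fy=5,interpolation=3))
```

```bash
python3 go.py .592 .0297 .018 2.75
```

```text
t 3.8 pos [0.5798 0.0338 0.0175] yaw 2.75 d [-0.0128  0.0009 -0.0005] turn -0.000280868179307614 F [ 0.2 -0.2 -0. ]
```

View pics/s2.png

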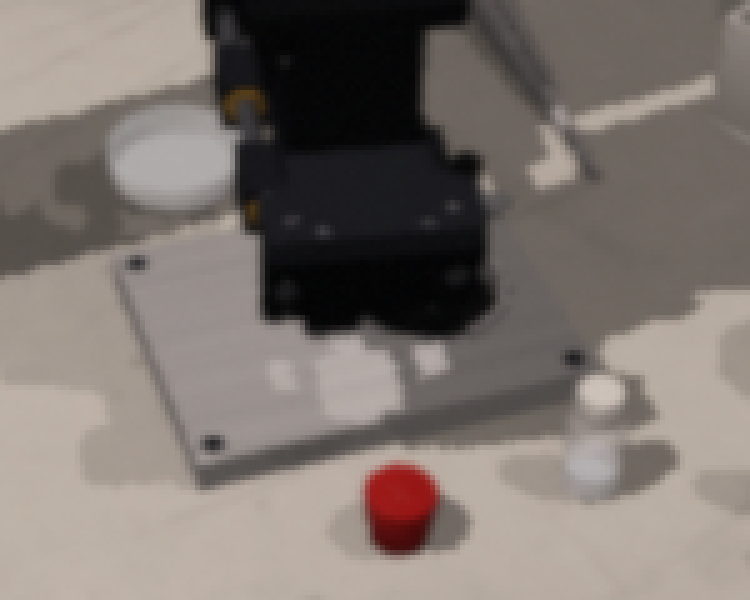

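The gripper hides the lens at about (380,300), but it has left its start position, and the stopper and vial haven't moved. I'll push the rest of the way.

Emit:
nudge_tcp --ticks '[[[-0.003,0,0,0],[-0.003,0,0,0],[-0.003,0,0,0],[-0.003,0,0,0],[-0.001,0,0,0],[0,0,0,0],[0,0,0,0]]]'

```text
time: 4.38
position: [0.5919, 0.0288, 0.0175]
tool_rot: [0.195, 0.981, -0.0, -0.0]
ft_force: [0.2, -0.6, -0.8]
grip_width: 0.0238
grip_force: 0.0
```

```bash
python3 go.py .592 .0297 .018 2.75
```

```text
t 4.3833 pos [0.5919 0.0288 0.0175] yaw 2.75 d [ 0.0003  0.0009 -0.0005] turn -0.0003105284244480089 F [ 0.2 -0.6 -0.8]
```

Emit:
nudge_tcp --ticks '[[[0.02,0,0,0],[0.02,0,-0.02,0],[0.03,0,-0.03,0],[0.03,0,-0.03,0],[0.03,0,-0.02,0],[0,0,0,0]]]'

```text
time: 4.88
position: [0.4668, 0.0802, 0.1191]
tool_rot: [0.194, 0.981, 0.0, -0.002]
ft_force: [-0.2, -1.0, 0.2]
grip_width: 0.024
grip_force: 0.0
```

Run:
```python
from h import *; from rig import robot
c=robot.camera("top"); s=robot.camera("scene")
a=cv2.resize(c["img"][155:265,285:375],None,fx=4.4,fy=4.4,interpolation=3);b=cv2.resize(s["img"][190:290,265:365],None,fx=4,fy=4,interpolation=3)
o=np.zeros((484,800,3),np.uint8);o[:a.shape[0],:a.shape[1]]=a;o[:400,400:]=b
cv2.imwrite("pics/t3.png",o[:,:,::-1])
```

```text
(no output)
```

View pics/t3.png

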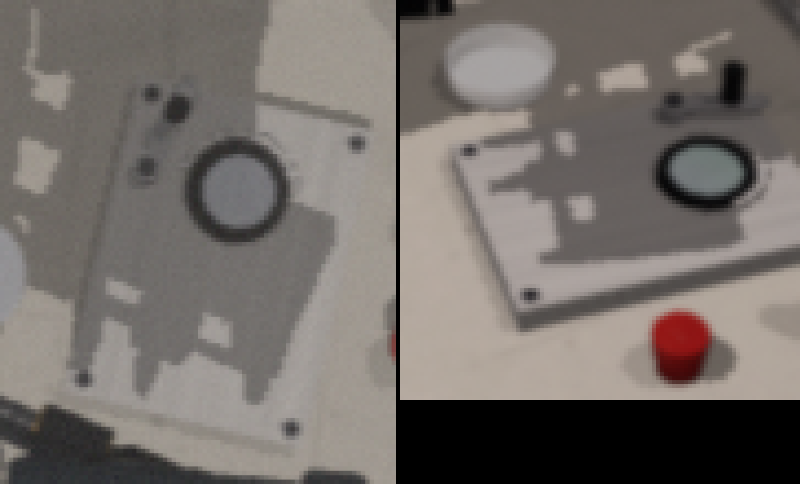

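The lens is at (238,191) in the top crop, concentric with the recess. In the scene crop it sits at (706,172) and shows only its thin ring with no side wall, so it looks seated. I'll check its height by triangulation and plan the knob push.

Run:
```python
from h import *; from rig import robot
t=robot.camera("top");s=robot.camera("scene")
def glass(c,box,thr):
    x0,y0,x1,y1=box; g=cv2.cvtColor(c["img"],cv2.COLOR_RGB2GRAY)[y0:y1,x0:x1]; g=cv2.resize(g,None,fx=5,fy=5,interpolation=cv2.INTER_CUBIC)
    n,l,st,ce=cv2.connectedComponentsWithStats((g>thr).astype(np.uint8)); i=l[g.shape[0]//2,g.shape[1]//2]
    return (ce[i]+.5)/5-.5+[x0,y0],st[i][4]/25
bt=(328,188,350,208);bs=(329,224,355,243)
for th in(80,90,100):
    p,a=glass(t,bt,th);q,b=glass(s,bs,th); print(p,a,q,b,*tri(t,p,s,q),onz(t,p,.018),onz(s,q,.018))
for x in blobs(t["img"],(310,160,372,215),75): print(*x)
```

```bash
python3 go.py .662 .025 .1
```

```text
[338.90867282 198.04291146] 220.92 [341.10186158 232.1976611 ] 167.6 [0.61977956 0.01749553 0.01561047] 0.0009447284101081014 [0.61912999 0.01796604 0.018     ] [0.61861559 0.01518895 0.018     ]
[338.92810936 198.03819792] 207.76 [341.09205619 232.20837803] 156.6 [0.61976793 0.01746718 0.01561286] 0.0008927170970798295 [0.61914117 0.01792425 0.018     ] [0.61858113 0.01517272 0.018     ]
[338.91031353 198.03440594] 193.92 [341.10357044 232.21566565] 144.52 [0.61979539 0.01749196 0.01555947] 0.0009268149029290836 [0.61914846 0.01796277 0.018     ] [0.61858869 0.01514359 0.018     ]
[317.89 192.47] [3.6 3.9] [316.6 191.    3.6   3.8]
[338.24 198.  ] [23.3 23.7] [327.2 186.4  23.4  23.8]
[324.77 179.5 ] [5.5 7.1] [322.2 176.6   6.2   6.8]
[319.01 175.79] [3.1 3.2] [317.8 174.6   3.2   3.2]
t 5.0833 pos [0.4739 0.0778 0.1165] yaw 2.75 d [-0.194   0.023   0.0168] turn 0 F [ 1.7  0.2 -0.4]
```

The lens top measured 0.0213 m on the deck and measures 0.0156 m now, a drop of about 6 mm. It is within 1 mm of the recess centre, so it's seated. The clip is at about 1.35 rad. I'll push the knob along its chord with the shut fingers' flat side.

Emit:
nudge_tcp --ticks '[[[-0.02,0.002,0.002,0],[-0.03,0.003,0.002,0],[-0.03,0.003,0.002,0],[-0.03,0.003,0.002,0],[-0.03,0.003,0.002,0],[-0.03,0.003,0.002,0],[-0.01,0.003,0,0],[0,0,0,-0.124],[0,0,0,-0.124],[0,0,0,-0.124],[0,0,0,-0.124],[0,0,0,-0.124],[0,0,0,-0.124],[0,0,0,-0.124],[0,0,0,0],[0,0,0,0]]]' --jaw 0

```text
time: 6.42
position: [0.6472, 0.0272, 0.1031]
tool_rot: [-0.234, 0.972, 0.0, -0.001]
ft_force: [-0.8, -0.7, 1.0]
grip_width: 0.0002
grip_force: 0.0
```

```bash
python3 go.py .6785 .0585 .08 3.619
```

```text
t 6.4167 pos [0.6472 0.0272 0.1031] yaw -2.669 d [-0.0421  0.0136  0.0231] turn -6.288396648795272 F [-0.8 -0.7  1. ]
```

Yaw is right (the printed turn is just the 2π wrap). Next I'll move beside the knob and go down to about z = 0.030.

Emit:
nudge_tcp --ticks '[[[-0.015,0.005,0,0],[-0.015,0.005,0,0],[-0.012,0.0036,0,0],[0,0,0,0],[0,0,0.02,0],[0,0,0.02,0],[0,0,0.02,0],[0,0,0.013,0],[0,0,0,0],[0,0,0,0]]]'

```text
time: 7.25
position: [0.6771, 0.0587, 0.0305]
tool_rot: [-0.235, 0.972, 0.0, -0.001]
ft_force: [-0.4, 0.8, -0.9]
grip_width: 0.0005
grip_force: 0.0
```

```bash
python3 go.py .6384 .038 .030
```

Run:
```python
from h import *; from rig import robot
c=robot.camera("top"); s=robot.camera("scene")
a=cv2.resize(c["img"][155:265,285:375],None,fx=4.4,fy=4.4,interpolation=3);b=cv2.resize(s["img"][170:270,285:385],None,fx=4,fy=4,interpolation=3)
o=np.zeros((484,800,3),np.uint8);o[:a.shape[0],:a.shape[1]]=a;o[:400,400:]=b
cv2.imwrite("pics/t4.png",o[:,:,::-1])
```

```text
t 7.25 pos [0.6771 0.0587 0.0305] yaw -2.667 d [ 0.0439 -0.0007  0.0006] turn 0 F [-0.4  0.8 -0.9]
```

View pics/t4.png

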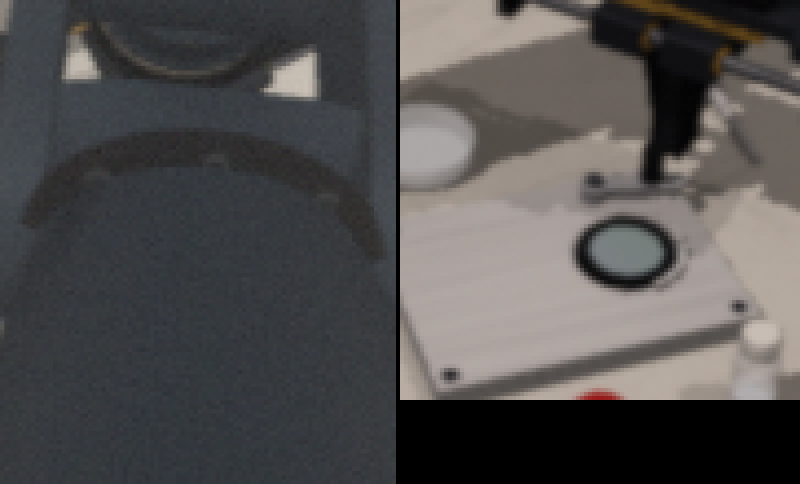

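The arm hides the top view. In the scene crop the lens is seated at (627,250), and the fingers stand behind the knob near (665,160), with the clip unmoved. I'll push along tool +x.

Emit:
nudge_tcp --ticks '[[[0.004,0,0,0],[0.004,0,0,0],[0.004,0,0,0],[0.004,0,0,0],[0.004,0,0,0],[0.004,0,0,0],[0.004,0,0,0],[0.004,0,0,0],[0.004,0,0,0],[0.004,0,0,0],[0.003,0,0,0],[0,0,0,0],[0,0,0,0]]]'

```text
time: 8.43
position: [0.6388, 0.0396, 0.0312]
tool_rot: [-0.236, 0.972, 0.0, -0.001]
ft_force: [0.0, -0.6, 0.8]
grip_width: 0.0006
grip_force: 0.0
```

```bash
python3 go.py .6384 .038 .030
```

Run:
```python
from h import *; from rig import robot
s=robot.camera("scene");b=cv2.resize(s["img"][170:270,285:385],None,fx=5,fy=5,interpolation=3)
cv2.imwrite("pics/s5.png",b[:,:,::-1])
```

```text
t 8.4333 pos [0.6388 0.0396 0.0312] yaw -2.665 d [ 0.0011 -0.0012  0.0012] turn 0 F [ 0.  -0.6  0.8]
```

View pics/s5.png

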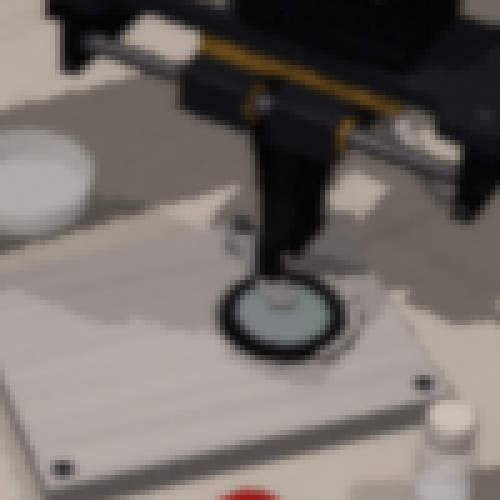

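The clip now lies over the lens, with its tip at (283,297) and the lens centre at (283,315). I'll push a little further, watching for the stop.

Emit:
nudge_tcp --ticks '[[[0.002,0,0,0],[0.001,0,0,0],[0,0,0,0],[0,0,0,0]]]'

```text
time: 8.82
position: [0.6387, 0.0391, 0.0314]
tool_rot: [-0.235, 0.972, 0.0, 0.002]
ft_force: [3.9, 4.2, -1.8]
grip_width: 0.0004
grip_force: 2.6
```

Emit:
nudge_tcp --ticks '[[[0.002,0,0,0],[0,0,0,0],[0,0,0,0]]]'

```text
time: 9.07
position: [0.6385, 0.039, 0.0315]
tool_rot: [-0.235, 0.972, 0.0, 0.004]
ft_force: [7.3, 6.2, -5.0]
grip_width: 0.0005
grip_force: 4.4
```

Force is rising with no further motion, so the clip is at its stop. I'll retract and verify.

Emit:
nudge_tcp --ticks '[[[-0.006,0,0,0],[-0.012,0,0,0],[-0.012,0,0,0],[0,0,-0.03,0],[0,0,-0.03,0],[0,0,-0.03,0],[-0.03,0.03,-0.01,0],[-0.03,0.03,0,0],[-0.03,0.03,0,0],[-0.03,0.03,0,0],[-0.03,0.03,0,0],[-0.03,0.03,0,0],[0,0,0,0],[0,0,0,0]]]'

```text
time: 10.23
position: [0.7367, 0.2905, 0.13]
tool_rot: [-0.238, 0.971, -0.0, -0.001]
ft_force: [-0.9, -1.0, 0.0]
grip_width: 0.0003
grip_force: 0.0
```

Run:
```python
from h import *; from rig import robot
c=robot.camera("top"); s=robot.camera("scene")
a=cv2.resize(c["img"][155:265,285:375],None,fx=4.4,fy=4.4,interpolation=3);b=cv2.resize(s["img"][190:290,285:385],None,fx=4,fy=4,interpolation=3)
o=np.zeros((484,800,3),np.uint8);o[:a.shape[0],:a.shape[1]]=a;o[:400,400:]=b
cv2.imwrite("pics/t6.png",o[:,:,::-1])
```

```text
(no output)
```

View pics/t6.png

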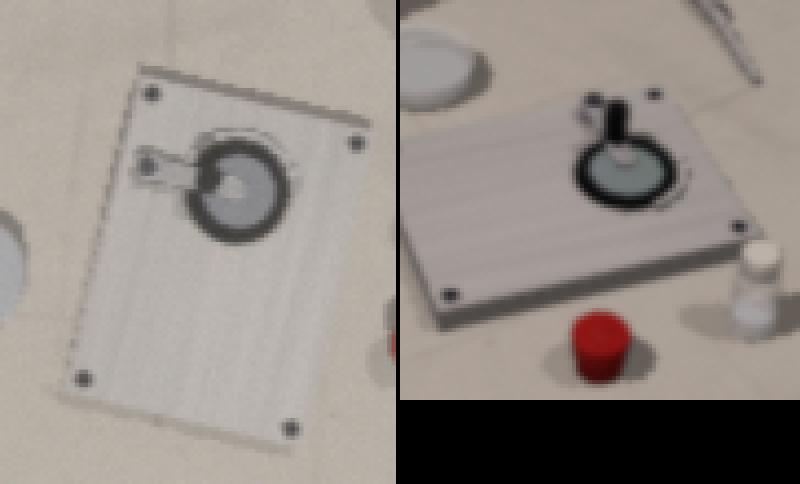

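The arm runs from the pivot (147,166) to its tip (235,187), a slope of 13.4°. The screw line along the plate's y slopes 13.7°, so the clip is at its stop over the seated lens. The bystanders haven't moved.

```bash
python3 -c "
from rig import robot
print(robot.hand_in())"
```

```text
the job is handed in; nothing more can be done
None
```

I pushed the lens flat into the recess and turned the clip to its stop over it, with the stopper, vial and petri dish left where they stood, and handed the job in at about 10 s of the 48 s; the hand-in printed no verdict.

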